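Push the parts tray home in its corner stop and bolt it in

ROBOT

A 6-joint arm with a two-finger parallel gripper is mounted at the origin on a cart in front of the work surface, level with it; the furniture and walls round the work are solid. World frame = base frame: x ahead of the robot, y to its left, z up, the work surface at z = 0. Lengths are in mm, angles in rad, forces in N, time in s.
With the tool pointing down it reaches from about 300 to 775 mm from the base axis. Payload 14.6 kg.
Tool frame: the origin (TCP) lies on the mounting face of the last link; the fingertips stand 199 mm ahead of it and the grasp point (between the pads) lies 180 mm ahead of it; z points along the fingers, y is the line along which they close (so a half turn about z gives the same grasp; the last joint's range is limited). The gripper opens to 94 mm and grips with 3 to 60 N. Pads are 16 mm wide; open, the fingers measure 119 mm over their backs; the gripper's body (75 mm by 177 mm) begins 78 mm behind the grasp point.
Start: joints at [1.17, 0.3, 1.521, -0, 1.321, -0.067], TCP at [180.197, 519.634, 404.646] pointing down, gripper open.
Joint ranges: [-3.03, 3.03], [-0.79, 2.21], [0.23, 2.52], [-1.04, 4.18], [0, 3.07], [-2.55, 2.55]. Speed limits (rad/s): [2.22, 2.22, 2.57, 3.14, 3.14, 3.14].

INTERFACE

Orientations are given as [roll, pitch, yaw] about the fixed x, y, z axes, in that order (R = Rz(yaw) Ry(pitch) Rx(roll)).
In Python, from cell import manip gives the robot as it stands. The module is installed in compiled form; this text tells all that it offers.
- The arm moves only by the shell command python3 -m creep 'ROWS' [FORCE]. ROWS is a JSON object of lists of equal length, an entry for each row: "slide": the shift along the world's x, y, z in cm, a list of three; "turn": the turn about the world's z in rad; "claw": the opening, from 0 (shut) to 1 (fully open). A call has 1 to 8 rows; each row shifts and turns the commanded pose from where the row before left it; what a row does not reach is not made up. A row lasts 1/8 s, in which the tool goes at most 62.5 mm and 10.7 degrees, less where a joint would pass 70% of its speed; a pose out of reach is approached as far as the arm can. A call with a gripper value outside its range is refused whole. The fingers move at their own pace and stop on an object; FORCE is the grip in N (left out, the last holds). Time passes only in rows, so rows that do not move let the fingers close. It gives the time, the measured TCP pose, the force, the opening and the grip force at its end, in the units of the state.
- manip.read_state(): the state, without advancing time (a new reading comes with each control period).
- manip.camera(name): name is "scene" or "top" or "wrist"; returns (picture, depth): 480x640x3 uint8, red, green, blue; 480x640 float32, mm along the optical axis (not along the pixel's ray), 0 where there is no reading.
- manip.calibration(name): a dict with "intrinsics" (3x3 intrinsics, pixels), "k1" (the pictures are not rectified: a ray, as slopes to the right and down, at radius r is drawn at 1 + k1 r^2 times it, then the intrinsics apply), "pose" (4x4, takes a point from camera to world coordinates). Camera axes: x right, y up, looking along -z (the intrinsics and any distortion apply to the point x, -y, -z); pixel columns grow to the right and rows downward; lengths in mm; the calibration is good to about 2 mm. A picture is of the moment at which its call begins: read the wrist's pose just before it. calibration takes no time and is no camera call; for the wrist camera it gives the pose at the moment of the call.
- manip.sign_off(): hands the job in; it is judged then, once.
Trained networks look in the newest picture that a camera, given by its name, has taken for a name from the list of things; names that differ only in an ending like _2 or _b are one class to them, and where a whole thing is asked for, a point or a joint stands for the part that bears it (a point fixed in the world has none). Each returns a list of dicts, best first, with "score" (0 to 1); they miss things now and then, are a little off and sometimes report something else, mostly with a low value. They report only what shows in the picture. A call takes as long as a camera call.
- manip.cut_out(query, camera): "mask" (480x640 bool, what is visible of it) and "position" ([column, row] in pixels, amid what is visible of it).
The state is a dict: "clock": time; "joints": joint angles; "qd": joint speeds; "effort": joint torques, N m; "eef_pos": TCP position; "eef_rot": TCP orientation; "wrist_force": force on the tool from outside, world axes, zero at the start; "moment": the same for the moment, N m; "finger_gap": finger opening in mm; "finger_force": force on a finger pad.
Only numpy, scipy, OpenCV 4.12 (cv2) and the standard library are available. Lean on these libraries where they do the work, as an engineer would, in place of code of your own. Each camera call takes 0.05 s, during which the arm holds its last target. There are 200 camera calls.

TASK

Without gripping or lifting anything, push the small open tray of ferrite slugs along the bench into the corner stop, until its long side lies flat against the long fence and its plain short end (the one without the lip) is against the short fence. Then push the stop's sliding bolt all the way across behind the tray's lipped end, and leave the tray home in the corner, the bolt shut and the loose core tube, bobbin and tape roll undisturbed.

Things in the scene. Friction and masses are not known exactly. Their poses are not given: they have to be found in the camera images.
- nest: Aluminium corner stop, fixed to the bench, 28 mm high. Origin: inner corner at bench level, z up (mm below). Long fence: inner face is plane x = 0, from y = 0 to 95. Short fence: inner face is plane y = 0, from x = -75 to 0. Fences 6 thick, with 4 high feet outside the corner (to x = +28, y = -23). The tray belongs at x < 0, y > 0, straight on the bench, no floor plate.
- nest_home (a point): Where the tray's origin is when home: nest x = -34, y = +52 mm, bench level, axes as the nest's. The tray's +x axis then points along nest -y.
- bolt_guide (a point): Top centre of the fixed bolt guide at the open end of the long fence, 46 mm high, nest x = +6 to +28, y = +99 to +123 mm. It stands on a 5 mm high bed: nest x = +8 to +92, y = +95 to +127 mm.
- tray: Blue open parts tray of slugs (they stay put), loose, 34 mm high, 0.10 to 0.20 kg. Origin: underside, z up. Plain short end at x = +52 mm, lipped short end at x = -48, long sides at y = +-34. It starts past the open end of the long fence, lipped end away from the short fence, up to 20 degrees off its final direction.
- tray_lip (a point): Middle of the outer top edge of the tray's lip (tray frame x = -52, y = 0, z = 34 mm). The lip is a rim on the lipped end, z = 30 to 34 mm, reaching to x = -52 and y = +-37 mm; it clears the fences.
- bolt (a joint): Steel sliding bolt, in m: 0 = drawn back, 0.042 = fully shut at its end stop; starts at 0 to 0.008. Slides along nest -x with about 2 N friction and stays where left. Blade 8 mm thick (nest y = +107 to +115), z = 6 to 38 mm, nose at nest x = +12 mm minus the joint value; shut, it crosses behind the tray's lip with 3 mm play.
- bolt_tab (a point): Top centre of the bolt's upright push tab, 66 mm above the bench, at nest x = +77 mm minus the joint value, y = +111 mm. The tab is 10 mm thick (nest x) and 24 mm wide (nest y). Push its face that looks to nest +x, towards nest -x; the space behind it is free.
- core: Bystander: loose grey core tube, standing, 34 mm across, 62 mm high, beyond the free end of the short fence, outside the corner; to be left alone. Origin: centre of underside.
- bobbin: Bystander: loose wire bobbin with white flanges, 44 mm across, 32 mm high, outside the short fence; to be left alone. Origin: centre of underside.
- tape: Bystander: loose black tape roll lying flat, 62 mm across, 18 mm high, behind the long fence; to be left alone. Origin: centre of underside.

How it is judged:
By the outcome, as a careful person would: the job done as asked, in the order asked, and still so for the second after the job is handed in, with the robot touching nothing.
It also fails if it takes over 61 s, if anything falls off the work surface, if the arm or the gripper's body presses on something with over 40 N, if the wrist force passes 120 N, or if a joint passes its speed limit or range.

## Working session

There is one attempt and no reset: what is moved stays moved. The work goes in short steps, Python scripts to look and compute and a shell command to move; the robot and the scene stay as the last step left them, time stands still between calls to the robot, and variables do not carry over. Pictures are saved under pics/ and viewed, at most 10 in all, crops included, and the job is handed in when it is done.

```bash
mkdir -p pics
cat > h.py <<'E'
import numpy as np,cv2
from cell import manip
def px2w(cam,uv,z=None,depth=None,cal=None):
    c=cal or manip.calibration(cam);K=np.array(c["intrinsics"]);k=c["k1"];T=np.array(c["pose"])
    uv=np.atleast_2d(np.array(uv,float))
    d=(uv-K[:2,2])/[K[0,0],K[1,1]]
    s=d.copy()
    for _ in range(20): s=d/(1+k*(s**2).sum(1,keepdims=True))
    r=np.c_[s[:,0],-s[:,1],-np.ones(len(s))]
    if depth is not None: return (r*np.asarray(depth).reshape(-1,1))@T[:3,:3].T+T[:3,3]
    w=r@T[:3,:3].T; return T[:3,3]+w*((z-T[2,3])/w[:,2:])
def cloud(cam,mask,D,cal=None):
    v,u=np.nonzero(mask&(D>0)); return px2w(cam,np.c_[u,v],depth=D[v,u],cal=cal)
E
python3 - <<'E'
from h import *
for n in("scene","top"):
    P,D=manip.camera(n);cv2.imwrite(f"pics/{n}0.png",P[:,:,::-1]);np.save(f"{n}D.npy",D)
    c=manip.calibration(n);print(n,np.round(c["pose"],2).tolist(),c["k1"])
    for q in("nest","tray","tray_lip","bolt","bolt_tab","core","bobbin","tape"):
        r=manip.cut_out(q,n)
        for o in r[:2]:
            m=o["mask"];p=cloud(n,m,D);print(q,round(o["score"],2),np.round(o["position"]),m.sum(),np.round(np.median(p,0)) if len(p) else None)
            if len(p):
                h=p[p[:,2]>np.percentile(p[:,2],95)-6][:,:2].astype(np.float32); print("   ztop",round(np.percentile(p[:,2],95)),cv2.minAreaRect(h))
print(manip.read_state())
E
```

```text
scene [[-0.73, 0.51, -0.46, 136.09], [-0.68, -0.56, 0.47, 223.68], [-0.01, 0.66, 0.75, 732.67], [0.0, 0.0, 0.0, 1.0]] -0.12342746130908099
nest 0.56 [282. 240.] 1841 [ 604. -151.   18.]
   ztop 51 ((641.83203125, -123.0829086303711), (22.266111373901367, 67.96232604980469), 81.30509185791016)
tray 0.57 [238. 321.] 2770 [538.  21.  12.]
   ztop 34 ((533.9588012695312, 22.935993194580078), (103.66203308105469, 72.46697235107422), 80.18022155761719)
tray_lip 0.82 [238. 323.] 2814 [540.  21.  11.]
   ztop 34 ((533.8810424804688, 22.798110961914062), (103.30602264404297, 73.45327758789062), 79.55164337158203)
bolt 0.6 [256. 228.] 409 [ 667. -124.   36.]
   ztop 65 ((670.3535766601562, -128.2809295654297), (23.528705596923828, 13.238253593444824), 67.42900085449219)
bolt 0.55 [399. 242.] 543 [ 427. -282.   42.]
   ztop 62 ((430.230712890625, -291.7383728027344), (30.65235137939453, 31.831029891967773), 15.83500862121582)
bolt_tab 0.57 [252. 228.] 375 [ 667. -124.   37.]
   ztop 65 ((670.844970703125, -128.82073974609375), (24.881175994873047, 9.497964859008789), 82.12055969238281)
core 0.9
[... 1723 characters left out ...]
clock': 0.9, 'joints': array([ 1.17041226e+00,  2.99890378e-01,  1.52100735e+00, -1.01045128e-05,
        1.32069681e+00, -6.65957826e-02]), 'qd': array([ 1.76537592e-03, -8.52051046e-04, -7.67775767e-04, -6.50640519e-04,
        7.40586283e-05,  2.68420035e-04]), 'effort': array([-7.16207924e-04, -5.31647873e+01, -3.52928352e+01,  7.08818575e-02,
        2.10505840e-02,  4.16687612e-05]), 'eef_pos': array([180.19025177, 519.63331635, 404.64775004]), 'eef_rot': array([-3.14159012e+00,  9.64315819e-06,  2.80780687e+00]), 'wrist_force': array([ 0.40071271, -0.61326888,  0.04791677]), 'moment': array([ 0.01729212, -0.02572838,  0.01374262]), 'finger_force': 0.0, 'finger_gap': 93.72115032954532}
```

View pics/top0.png

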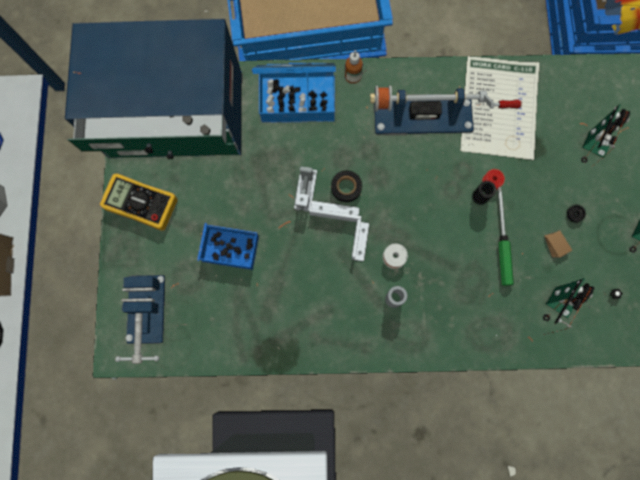

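View pics/scene0.png

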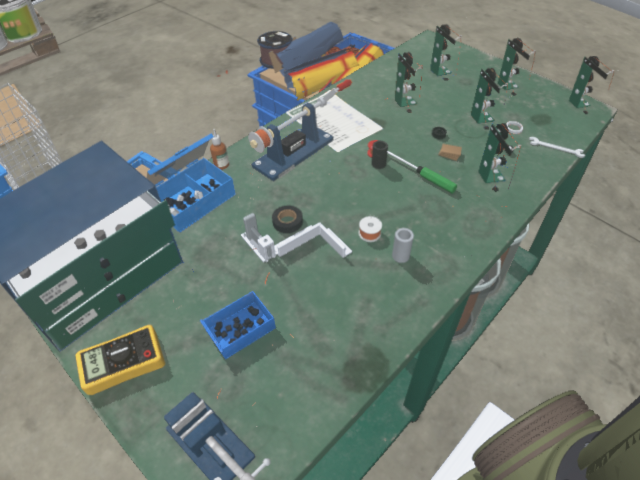

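The top view shows the tray near (230,245), the bolt and guide near (304,180), and the long fence running right to the corner at about (362,212). The short fence comes down to (360,258), with bystanders at (347,185), (396,256) and (397,297). The scene view agrees: nest axes lie roughly along the world axes, turned about -10°. I'll move over for a closer wrist look.

```bash
python3 -m creep '{"slide":[[3.2,-4.8,0],[3.2,-4.8,0],[3.2,-4.8,0],[3.2,-4.8,0],[3.2,-4.8,0],[3.2,-4.8,0]],"turn":[-0.117,-0.117,-0.117,-0.117,-0.117,-0.117],"claw":[0.5,0.5,0.5,0.5,0.5,0.5]}' && python3 -m creep '{"slide":[[3.2,-4.8,0],[3.2,-4.8,0],[3.2,-4.8,0],[3.2,-4.8,0],[3.2,-4.8,0],[3.2,-4.8,0],[0,0,0]],"turn":[-0.117,-0.117,-0.117,-0.117,-0.117,-0.117,0],"claw":[0.5,0.5,0.5,0.5,0.5,0.5,0.5]}'
cat > look.py <<'E'
from h import *
import sys
tag=sys.argv[1]
s=manip.read_state();c=manip.calibration("wrist");P,D=manip.camera("wrist");cv2.imwrite(f"pics/{tag}.png",P[:,:,::-1])
import pickle;pickle.dump((c,P,D),open(tag+".pkl","wb"))
print(s["clock"],np.round(s["eef_pos"],1),np.round(s["eef_rot"],3),s["finger_gap"],np.round(s["wrist_force"],1))
print(np.round(c["pose"],2).tolist())
for q in("nest","tray","bolt_tab"):
    for o in manip.cut_out(q,"wrist")[:1]:
        p=cloud("wrist",o["mask"],D,c)
        if len(p):
            zt=np.percentile(p[:,2],95);h=p[abs(p[:,2]-zt)<5][:,:2].astype(np.float32);print(q,round(o["score"],2),np.round(o["position"]),len(p),round(zt),cv2.minAreaRect(h))
E
python3 look.py w1
```

```text
clock: 1.65
eef_pos: [372.8, 229.9, 404.9]
eef_rot: [3.141, 0.0, 2.102]
wrist_force: [0.2, 0.3, 0.1]
finger_gap: 47.0
finger_force: 0.0
clock: 2.52
eef_pos: [565.2, -59.2, 403.8]
eef_rot: [-3.141, 0.0, 1.399]
wrist_force: [-0.5, 0.3, -0.7]
finger_gap: 47.0
finger_force: 0.0
2.525 [565.2 -59.2 403.8] [-3.141  0.     1.399] 46.97031969570499 [-0.5  0.3 -0.7]
[[0.99, 0.17, 0.04, 577.43], [-0.17, 0.95, 0.25, 13.29], [-0.0, -0.25, 0.97, 383.27], [0.0, 0.0, 0.0, 1.0]]
nest 0.88 [387. 271.] 3268 65 ((671.91015625, -131.53677368164062), (23.53653335571289, 10.292484283447266), 78.26971435546875)
tray 0.98 [277. 151.] 7172 33 ((535.889404296875, 20.517681121826172), (103.05769348144531, 71.59410858154297), 79.96788024902344)
bolt_tab 0.88 [421. 271.] 975 66 ((671.83837890625, -130.60231018066406), (21.899028778076172, 9.774162292480469), 80.55339813232422)
```

View pics/w1.png

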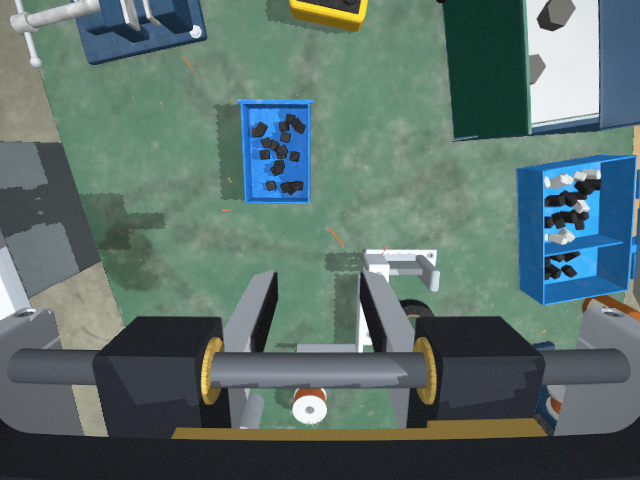

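The tray shows at (277,150), lip at the top (row 100). The bolt tab is at (430,272), and the fingers hide the long fence, so I'm shifting to see the nest.

```bash
python3 -m creep '{"slide":[[0.5,-5.5,0],[0.5,-5.5,0],[0.5,-5.5,0],[0,0,0]],"turn":[0,0,0,0],"claw":[0.5,0.5,0.5,0.5]}'
python3 look.py w2
cat > fit.py <<'E'
from h import *
import pickle
c,P,D=pickle.load(open("w2.pkl","rb"))
m=D>0;p=cloud("wrist",m,D,c)
sel=(abs(p[:,2]-28)<4)&(p[:,0]>480)&(p[:,0]<680)&(p[:,1]>-270)&(p[:,1]<-115)
q=p[sel][:,:2]
b=p[abs(p[:,2])<4];print("bench z",np.median(b[:,2]))
a=np.deg2rad(-10)
from scipy.optimize import minimize
# nest L top: long fence x0..6,y-6..95 ; short fence x-75..6,y-6..0
def sd(v):
    t,x,y=v;R=np.array([[np.cos(t),np.sin(t)],[-np.sin(t),np.cos(t)]]);n=(q-[x,y])@R.T
    def box(cx,cy,hx,hy):
        d=np.abs(n-[cx,cy])-[hx,hy];return np.hypot(*np.maximum(d,0).T)+np.minimum(d.max(1),0)
    return np.minimum(box(3,44.5,3,50.5),box(-34.5,-3,40.5,3))
def cost(v): return np.mean(np.minimum(np.maximum(sd(v),0),6)**2)
# use mean of min-dist, plus coverage by centre lines
from scipy.spatial import cKDTree
kt=cKDTree(q)
L=np.r_[np.c_[np.full(60,3.),np.linspace(-3,92,60)],np.c_[np.linspace(-72,3,50),np.full(50,-3.)]]
def tot(v):
    t,x,y=v;R=np.array([[np.cos(t),-np.sin(t)],[np.sin(t),np.cos(t)]]);w=L@R.T+[x,y]
    return cost(v)+0.3*np.mean(np.minimum(kt.query(w)[0],8)**2)
best=min((minimize(tot,[a+da,x,y],method="Nelder-Mead",options=dict(initial_simplex=[[a+da,x,y],[a+da+.05,x,y],[a+da,x+8,y],[a+da,x,y+8]],xatol=1e-4,fatol=1e-5,maxiter=600)) for da in(-.1,0,.1) for x in(570,590) for y in(-240,-225)),key=lambda r:r.fun)
print(len(q),best.fun,np.rad2deg(best.x[0]),best.x)
E
python3 fit.py
```

```text
clock: 3.22
eef_pos: [578.8, -223.2, 404.6]
eef_rot: [-3.142, 0.0, 1.402]
wrist_force: [-0.3, -0.3, 0.4]
finger_gap: 47.0
finger_force: 0.0
3.225 [ 578.8 -223.2  404.6] [-3.142  0.     1.402] 47.01643961089187 [-0.3 -0.3  0.4]
[[0.99, 0.16, 0.04, 590.82], [-0.17, 0.95, 0.25, -150.72], [0.0, -0.25, 0.97, 384.01], [0.0, 0.0, 0.0, 1.0]]
nest 0.89 [338. 158.] 5871 62 ((672.0551147460938, -132.25857543945312), (23.33043670654297, 10.629149436950684), 80.34205627441406)
tray 0.61 [232.  20.] 3499 33 ((528.4016723632812, -14.102663040161133), (33.435245513916016, 68.64228057861328), 79.75470733642578)
bolt_tab 0.94 [390. 122.] 954 66 ((671.9762573242188, -132.2454833984375), (23.452177047729492, 10.10070514678955), 78.06092834472656)
bench z -0.47770739010354646
988 2.2595858836255656 -9.605613881305965 [-1.67649589e-01  5.84006300e+02 -2.28310599e+02]
```

View pics/w2.png

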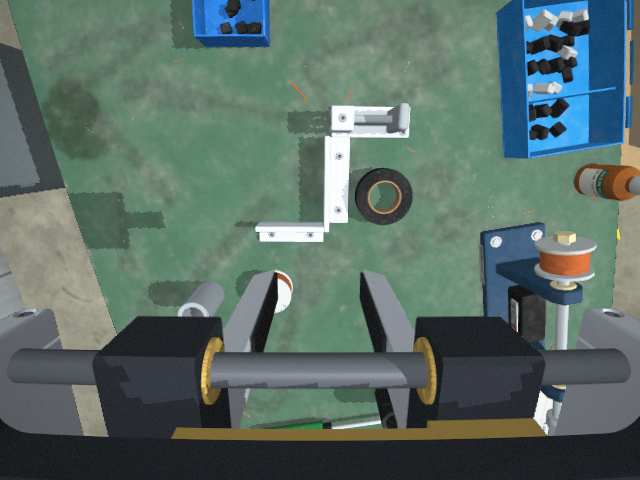

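The wrist view shows the long fence at columns 326-350, rows 137-222, the short fence at (257-327, 224-240), and the tab at (403,118). The fit agrees with the tab to about 1.5 mm. Before pushing I'll check the fence edges and obstacle heights.

Run:
```python
from h import *
import pickle
c,P,D=pickle.load(open("w2.pkl","rb"))
print("edges",np.round(px2w("wrist",[[325,138],[324,222],[258,223],[348,140],[347,222]],z=28,cal=c),1).tolist())
c1,P1,D1=pickle.load(open("w1.pkl","rb"))
p=cloud("wrist",D1>0,D1,c1)
for x0 in range(320,700,40):
    print(x0,[int(p[(p[:,0]>x0)&(p[:,0]<x0+40)&(p[:,1]>y)&(p[:,1]<y+40)][:,2].max(initial=-9)) for y in range(40,260,40)])
print(manip.read_state()["joints"])
Z=cv2.resize(P[90:260,230:430],None,fx=4,fy=3.5,interpolation=cv2.INTER_CUBIC);cv2.imwrite("pics/crop1.png",Z[:,:,::-1][:590])
```

```text
edges [[600.1, -137.7, 28.0], [584.8, -223.6, 28.0], [514.2, -212.6, 28.0], [622.9, -143.6, 28.0], [609.3, -227.8, 28.0]]
320 [2, 2, 51, 55, 47, -9]
360 [2, 1, 13, 52, 13, -9]
400 [2, 2, 63, 63, -9, -9]
440 [2, 19, 63, 63, -9, -9]
480 [35, 2, 15, 13, -9, -9]
520 [35, 1, 2, 1, -9, -9]
560 [35, 2, 31, 2, -9, -9]
600 [1, 2, 33, -9, -9, -9]
640 [2, 2, 29, -9, -9, -9]
680 [199, 170, 39, -9, -9, -9]
[-4.21697469e-01  4.56479483e-01  1.30632360e+00  1.92851554e-04
  1.37853297e+00 -2.56696628e-01]
```

View pics/crop1.png

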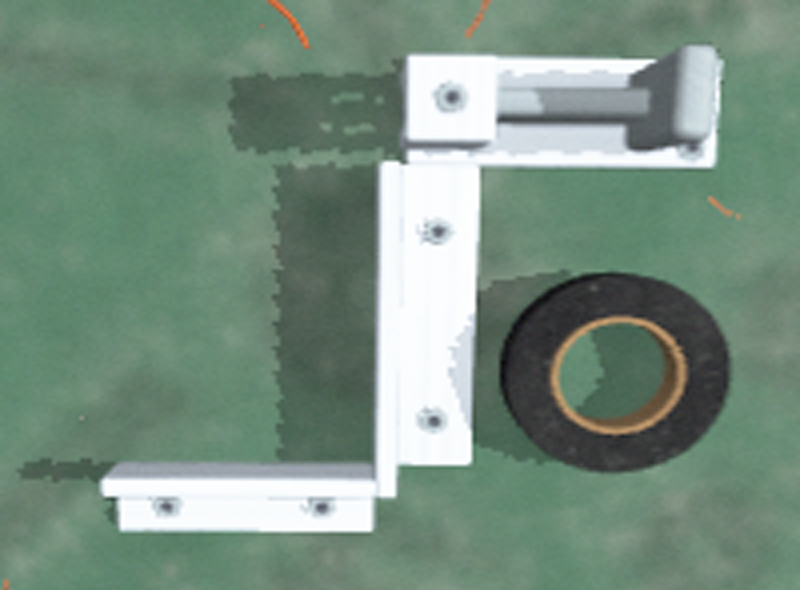

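Edges agree: nest corner ≈ (584.2, -228.4), nest turned -9.75°. In the nest frame the tray is at about (-90, 237), nearly aligned. The plan is to push -y to ny≈57 alongside the corner, then +x to the fence, then -y home. That keeps clear of the tall drawer unit.

```bash
python3 -m creep '{"slide":[[-0.53,5.18,0],[-0.53,5.18,0],[-0.53,5.18,0],[-0.53,5.18,0],[-0.53,5.18,0],[-0.53,5.18,0],[0,0,0]],"turn":[0,0,0,0,0,0,0],"claw":[0.4,0.4,0.4,0.4,0.4,0.4,0.4]}'
python3 look.py w3
```

```text
clock: 4.3
eef_pos: [546.2, 93.4, 405.1]
eef_rot: [3.141, -0.0, 1.41]
wrist_force: [0.7, -0.2, -0.1]
finger_gap: 37.5
finger_force: 0.0
4.3 [546.2  93.4 405.1] [ 3.141 -0.     1.41 ] 37.45746516300302 [ 0.7 -0.2 -0.1]
[[0.99, 0.16, 0.04, 557.65], [-0.16, 0.95, 0.25, 166.03], [0.0, -0.25, 0.97, 384.64], [0.0, 0.0, 0.0, 1.0]]
tray 0.61 [320. 284.] 5470 33 ((534.73779296875, 20.477432250976562), (104.21318817138672, 72.84913635253906), 79.76448822021484)
```

```bash
python3 -m creep '{"slide":[[0,0,-4.8],[0,0,-4.8],[0,0,-4.8],[0,0,-4.8],[0,0,0],[0,0,0]],"turn":[0,0,0,0,0,0],"claw":[0.4,0.4,0.4,0.4,0.4,0.4]}' && python3 -m creep '{"slide":[[-0.08,-0.5,0],[-0.13,-0.8,0],[-0.13,-0.8,0],[-0.13,-0.8,0],[-0.13,-0.8,0]],"turn":[0,0,0,0,0],"claw":[0.4,0.4,0.4,0.4,0.4]}'
python3 - <<'E'
from h import *
P,D=manip.camera("top");cv2.imwrite("pics/t1.png",P[:,:,::-1])
E
```

```text
clock: 5.25
eef_pos: [548.0, 89.0, 214.6]
eef_rot: [3.14, -0.001, 1.403]
wrist_force: [0.0, 0.2, 0.4]
finger_gap: 37.3
finger_force: 0.0
clock: 5.88
eef_pos: [541.3, 51.9, 212.8]
eef_rot: [3.141, -0.0, 1.404]
wrist_force: [0.8, 2.2, 1.6]
finger_gap: 37.7
finger_force: 1.3
```

```bash
python3 -m creep '{"slide":[[-0.2,-1.18,0],[-0.2,-1.18,0],[-0.21,-1.18,0],[-0.2,-1.18,0],[-0.2,-1.18,0],[-0.21,-1.18,0],[-0.2,-1.18,0],[-0.2,-1.18,0]],"turn":[0,0,0,0,0,0,0,0],"claw":[0.4,0.4,0.4,0.4,0.4,0.4,0.4,0.4]}' && python3 -m creep '{"slide":[[-0.12,-0.69,0],[-0.12,-0.69,0],[-0.12,-0.69,0],[-0.12,-0.69,0],[-0.1,-0.6,0],[-0.05,-0.3,0],[0,0,0]],"turn":[0,0,0,0,0,0,0],"claw":[0.4,0.4,0.4,0.4,0.4,0.4,0.4]}'
cat > tr.py <<'E'
from h import *
import sys
o0=np.array([584.2,-228.4]);t=np.deg2rad(-9.75);u=np.array([np.cos(t),np.sin(t)]);v=np.array([-np.sin(t),np.cos(t)])
nest=lambda w:np.round([(w[:2]-o0)@u,(w[:2]-o0)@v],1)
s=manip.read_state();print("TCP nest",nest(s["eef_pos"]),np.round(s["eef_pos"],1),np.round(s["eef_rot"],3),s["clock"])
for n in sys.argv[2:]:
    c=manip.calibration(n);P,D=manip.camera(n);cv2.imwrite(f"pics/{sys.argv[1]}_{n}.png",P[:,:,::-1])
    for q in("tray","bolt_tab","core","bobbin","tape"):
        for o in manip.cut_out(q,n)[:1]:
            p=cloud(n,o["mask"],D,c)
            if len(p)<50: continue
            zt=np.percentile(p[:,2],95);h=p[abs(p[:,2]-zt)<5][:,:2].astype(np.float32);r=cv2.minAreaRect(h);print(n,q,round(o["score"],2),len(p),round(zt),"nest",nest(np.array(r[0])),"world",np.round(r[0],1),np.round(r[1],1),round(r[2],1))
E
python3 tr.py a top scene wrist
```

```text
clock: 6.92
eef_pos: [525.0, -42.8, 212.6]
eef_rot: [-3.141, 0.0, 1.404]
wrist_force: [0.5, 1.1, 1.5]
finger_gap: 37.3
finger_force: 0.8
clock: 7.8
eef_pos: [518.9, -78.8, 212.6]
eef_rot: [-3.142, 0.0, 1.404]
wrist_force: [-0.4, 0.3, -1.1]
finger_gap: 37.4
finger_force: 0.0
TCP nest [-89.7 136.4] [518.9 -78.8 212.6] [-3.142  0.     1.404] 7.8
top tray 0.56 1569 34 nest [-90.4  63.4] world [ 505.9 -150.7] [83.6 68.9] 80.2
top bolt_tab 0.66 236 67 nest [ 70.4 107.9] world [ 671.9 -134. ] [23.7 10.2] 78.2
top core 0.84 260 64 nest [-139.6  -92.6] world [ 430.9 -296. ] [30.5 33. ] 43.7
top bobbin 0.57 439 29 nest [-60.3 -84.3] world [ 510.5 -301.3] [42.2 42.5] 88.2
top tape 0.8 638 21 nest [64.9 29.2] world [ 653.1 -210.6] [59.4 59.8] 44.3
wrist tray 0.58 9014 33 nest [-91.3  91.1] world [ 509.7 -123.1] [78.9 67.9] 80.6
wrist bolt_tab 0.63 1335 38 nest [ 41.5 112.1] world [ 644. -125.] [ 5.9 19. ] 79.9
wrist tape 0.57 1850 18 nest [54.5 50.1] world [ 646.4 -188.2] [36.4 21. ] 33.8
```

```bash
python3 -m creep '{"slide":[[-0.1,-0.59,0],[-0.1,-0.59,0],[-0.1,-0.59,0],[0,0,0],[0.34,1.97,0],[0,0,5]],"turn":[0,0,0,0,0,0],"claw":[0.4,0.4,0.4,0.4,0.4,0.4]}'
python3 tr.py b top
```

```text
clock: 9.45
eef_pos: [518.8, -75.7, 260.5]
eef_rot: [-3.135, -0.0, 1.405]
wrist_force: [-0.2, 0.3, 1.1]
finger_gap: 37.6
finger_force: 0.0
TCP nest [-90.3 139.4] [518.8 -75.7 260.5] [-3.135 -0.     1.405] 9.45
top tray 0.96 2082 34 nest [-91.5  54.9] world [ 503.3 -158.8] [103.   71.6] 80.4
top bolt_tab 0.52 237 67 nest [ 70.2 107.7] world [ 671.6 -134.1] [22.7  9.5] 85.0
top core 0.5 268 65 nest [-139.7  -93.2] world [ 430.7 -296.6] [31.9 32.3] 44.6
top bobbin 0.92 458 29 nest [-60.5 -83.2] world [ 510.5 -300.2] [41.1 42.8] 38.7
top tape 0.64 644 21 nest [65.7 28.5] world [ 653.8 -211.4] [60.9 60.1] 88.1
```

```bash
python3 -m creep '{"slide":[[-0.9,-0.88,0],[-0.9,-0.88,0],[-0.9,-0.88,0],[-0.9,-0.88,0],[-0.9,-0.88,0],[-0.9,-0.88,0],[-0.9,-0.88,0],[-0.9,-0.88,0]],"turn":[0.174,0.174,0.174,0.174,0.174,0.174,0.174,0.174],"claw":[0.4,0.4,0.4,0.4,0.4,0.4,0.4,0.4]}' && python3 -m creep '{"slide":[[0,0,0],[0,0,0]],"turn":[0.176,0],"claw":[0.4,0.4]}'
python3 tr.py c wrist
```

```text
clock: 10.75
eef_pos: [446.8, -147.3, 261.5]
eef_rot: [3.142, -0.002, 2.801]
wrist_force: [-0.1, -0.9, -0.5]
finger_gap: 38.0
finger_force: 0.0
clock: 11.0
eef_pos: [447.1, -147.0, 261.8]
eef_rot: [3.141, -0.002, 2.97]
wrist_force: [0.3, -0.3, 0.6]
finger_gap: 37.7
finger_force: 0.0
TCP nest [-148.9   57. ] [ 447.1 -147.   261.8] [ 3.141e+00 -2.000e-03  2.970e+00] 11.0
wrist core 0.87 5078 62 nest [-140.6  -90.9] world [ 430.2 -294.1] [33.6 34.4] 33.7
```

View pics/c_wrist.png

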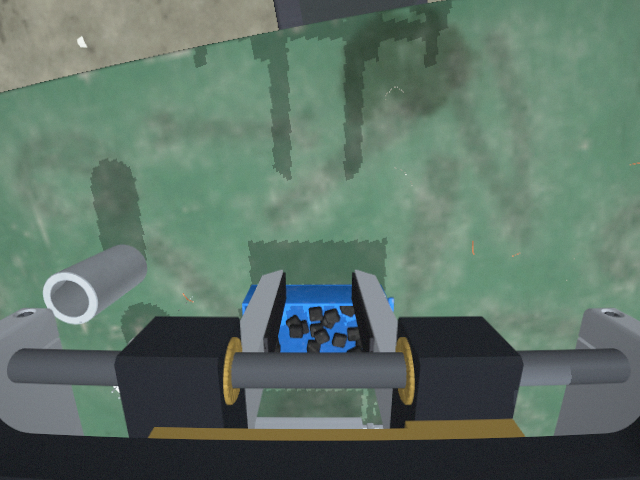

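The fingers straddle the tray middle (320,310), and the core stands well aside at (95,285). Descending and pushing +x.

```bash
python3 -m creep '{"slide":[[0,0,-2.5],[0,0,-2.4],[0,0,0],[0.79,-0.14,0],[0.79,-0.13,0],[0.79,-0.14,0],[0.79,-0.13,0],[0.79,-0.14,0]],"turn":[0,0,0,0,0,0,0,0],"claw":[0.4,0.4,0.4,0.4,0.4,0.4,0.4,0.4]}' && python3 -m creep '{"slide":[[0.69,-0.12,0],[0.69,-0.12,0],[0.59,-0.1,0],[0.5,-0.08,0],[0,0,0]],"turn":[0,0,0,0,0],"claw":[0.4,0.4,0.4,0.4,0.4]}'; python3 tr.py d top
```

```text
clock: 12.3
eef_pos: [487.4, -153.8, 213.7]
eef_rot: [-3.142, -0.0, 2.972]
wrist_force: [-3.1, 0.3, 2.3]
finger_gap: 37.4
finger_force: 1.3
clock: 12.92
eef_pos: [511.8, -158.0, 213.6]
eef_rot: [-3.142, 0.001, 2.972]
wrist_force: [-0.2, 0.6, -0.5]
finger_gap: 37.5
finger_force: 0.0
TCP nest [-83.3  57.1] [ 511.8 -158.   213.6] [-3.142e+00  1.000e-03  2.972e+00] 12.925
top bolt_tab 0.59 516 67 nest [ 70.4 107.9] world [ 671.9 -134. ] [23.6 10.1] 76.8
top bobbin 0.66 467 29 nest [-59.5 -84.2] world [ 511.3 -301.3] [41.8 41.4] 87.5
top tape 0.79 661 21 nest [65.6 28.5] world [ 653.7 -211.5] [60.9 61.4] 88.7
```

```bash
python3 -m creep '{"slide":[[0.25,-0.04,0],[0.25,-0.04,0],[0.2,-0.03,0],[0,0,0]],"turn":[0,0,0,0],"claw":[0.4,0.4,0.4,0.4]}';python3 -m creep '{"slide":[[0.1,-0.02,0],[0.1,-0.02,0],[0,0,0]],"turn":[0,0,0],"claw":[0.4,0.4,0.4]}'
```

```text
clock: 13.72
eef_pos: [517.8, -159.0, 213.6]
eef_rot: [3.141, -0.005, 2.972]
wrist_force: [-16.6, 2.9, 12.7]
finger_gap: 37.4
finger_force: 7.9
clock: 14.1
eef_pos: [518.8, -159.2, 213.6]
eef_rot: [3.141, -0.009, 2.972]
wrist_force: [-30.8, 6.0, 26.3]
finger_gap: 37.5
finger_force: 16.0
```

```bash
python3 -m creep '{"slide":[[-0.2,0.04,0],[-1.0,0.17,0],[-1.0,0.17,0],[0,0,4.5],[0,0,4.5],[-4,2,0],[0,0,0]],"turn":[0,0,0,0,0,-0.17,0],"claw":[0.4,0.4,0.4,0.4,0.4,0.4,0.4]}';python3 tr.py e top scene
```

```text
clock: 14.98
eef_pos: [456.7, -134.8, 303.9]
eef_rot: [3.142, 0.0, 2.8]
wrist_force: [0.4, 0.1, 0.1]
finger_gap: 37.5
finger_force: 0.0
TCP nest [-141.5   70.6] [ 456.7 -134.8  303.9] [3.142 0.    2.8  ] 14.975
top tray 0.63 434 29 nest [-60.3 -83.4] world [ 510.6 -300.3] [40.3 42.5] 87.7
top bolt_tab 0.83 212 67 nest [ 70.1 107. ] world [ 671.4 -134.8] [21.2  9.7] 79.2
top core 0.63 254 65 nest [-139.8  -93. ] world [ 430.7 -296.4] [31.2 32.7] 86.5
top bobbin 0.65 491 29 nest [-60.2 -84.4] world [ 510.6 -301.3] [42.3 42.5] 87.7
top tape 0.61 580 21 nest [65. 28.] world [ 653.  -211.8] [59.5 60.9] 68.2
scene bolt_tab 0.75 305 65 nest [ 68.5 113.3] world [ 670.9 -128.3] [23.3 10.3] 79.2
```

```bash
python3 -m creep '{"slide":[[1.35,0.6,0],[1.35,0.6,0],[1.35,0.6,0],[1.35,0.6,0],[1.35,0.5,0],[1.35,0.5,0],[1.35,0.5,0],[1.35,0.5,0]],"turn":[-0.175,-0.175,-0.175,-0.175,-0.175,-0.175,-0.175,-0.175],"claw":[0.4,0.4,0.4,0.4,0.4,0.4,0.4,0.4]}' && python3 -m creep '{"slide":[[0,0,0],[0,0,0]],"turn":[0,0],"claw":[0.4,0.4]}'; python3 tr.py f wrist
```

```text
clock: 16.58
eef_pos: [567.0, -91.5, 303.5]
eef_rot: [-3.141, 0.0, 1.396]
wrist_force: [0.1, -0.1, 0.3]
finger_gap: 37.3
finger_force: 0.0
clock: 16.82
eef_pos: [566.2, -91.8, 303.5]
eef_rot: [-3.141, 0.0, 1.406]
wrist_force: [0.1, -0.1, -0.8]
finger_gap: 37.8
finger_force: 0.0
TCP nest [-40.9 131.6] [566.2 -91.8 303.5] [-3.141  0.     1.406] 16.825
wrist tray 0.67 5730 33 nest [-42.3  74.6] world [ 555.2 -147.8] [68.1 52.1] 79.8
wrist bolt_tab 0.72 2113 66 nest [ 69.6 111. ] world [ 671.6 -130.8] [23.4 10.1] 81.2
wrist bobbin 0.8 247 9 nest [-60.1 -62.8] world [ 514.3 -280.1] [ 6.3 26.5] 80.6
wrist tape 0.63 75 7 nest [63.6 61.5] world [ 657.3 -178.5] [ 2.4 17.8] 84.0
```

View pics/f_wrist.png

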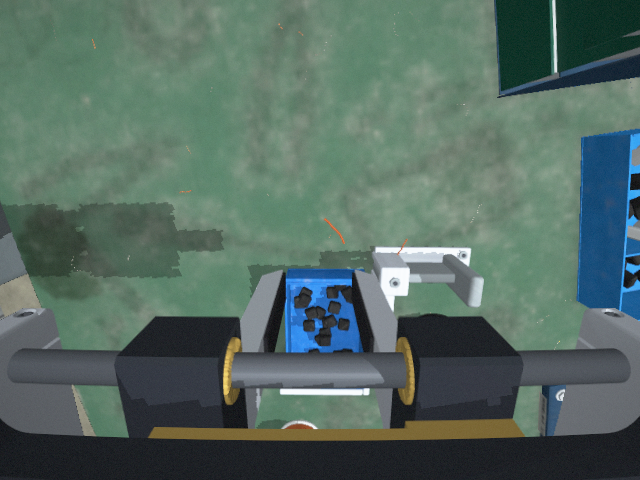

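The tray sits in the corner at (322,310), and its lip end is just past the guide at (390,283). Now the final end push.

```bash
python3 -m creep '{"slide":[[0,0,-4.5],[0,0,-4.5],[0,0,0],[-0.08,-0.49,0],[-0.08,-0.49,0],[-0.06,-0.34,0],[-0.03,-0.2,0],[0,0,0]],"turn":[0,0,0,0,0,0,0,0],"claw":[0.4,0.4,0.4,0.4,0.4,0.4,0.4,0.4]}';python3 -m creep '{"slide":[[-0.03,-0.2,0],[-0.03,-0.15,0],[0,0,0]],"turn":[0,0,0],"claw":[0.4,0.4,0.4]}'
```

```text
clock: 18.12
eef_pos: [564.0, -107.0, 213.9]
eef_rot: [3.141, 0.0, 1.402]
wrist_force: [0.4, 0.0, -0.5]
finger_gap: 37.7
finger_force: 0.0
clock: 18.5
eef_pos: [563.4, -110.4, 213.7]
eef_rot: [3.141, 0.0, 1.402]
wrist_force: [-0.4, 3.1, 1.6]
finger_gap: 37.3
finger_force: 1.0
```

```bash
python3 -m creep '{"slide":[[-0.03,-0.15,0],[-0.02,-0.1,0],[0,0,0]],"turn":[0,0,0],"claw":[0.4,0.4,0.4]}';python3 -m creep '{"slide":[[-0.02,-0.1,0],[-0.01,-0.08,0],[0,0,0]],"turn":[0,0,0],"claw":[0.4,0.4,0.4]}'
```

```text
clock: 18.88
eef_pos: [563.2, -111.7, 213.7]
eef_rot: [3.141, -0.002, 1.402]
wrist_force: [3.9, 14.5, 2.5]
finger_gap: 37.6
finger_force: 7.6
clock: 19.25
eef_pos: [563.2, -112.4, 213.8]
eef_rot: [3.14, -0.004, 1.402]
wrist_force: [8.0, 26.4, 3.0]
finger_gap: 37.6
finger_force: 13.6
```

```bash
python3 -m creep '{"slide":[[0.05,0.25,0],[0.17,0.98,0],[0.17,0.98,0],[0,0,5],[0,0,5],[-1.5,-6,2],[-1.5,-6,0],[0,0,0]],"turn":[0,0,0,0,0,0,0,0],"claw":[0,0,0,0,0,0,0,0]}';python3 -m creep '{"slide":[[0,-5,0],[0,0,0]],"turn":[0,0],"claw":[0,0]}';python3 look.py w5
python3 - <<'E'
import pickle,cv2
c,P,D=pickle.load(open("w5.pkl","rb"))
cv2.imwrite("pics/w5c.png",cv2.resize(P[20:320,180:500],(800,600),interpolation=cv2.INTER_CUBIC)[:,:,::-1])
E
```

```text
clock: 20.25
eef_pos: [536.1, -213.2, 333.0]
eef_rot: [3.141, 0.001, 1.397]
wrist_force: [-1.0, 0.4, 0.0]
finger_gap: 0.3
finger_force: 0.0
clock: 20.5
eef_pos: [537.1, -261.5, 332.5]
eef_rot: [-3.141, 0.0, 1.4]
wrist_force: [0.4, 0.6, 0.4]
finger_gap: 0.3
finger_force: 0.0
20.5 [ 537.1 -261.5  332.5] [-3.141  0.     1.4  ] 0.3393893084606927 [0.4 0.6 0.4]
[[0.99, 0.17, 0.04, 549.24], [-0.17, 0.95, 0.25, -189.02], [0.0, -0.25, 0.97, 311.98], [0.0, 0.0, 0.0, 1.0]]
nest 0.75 [387.  78.] 9728 63 ((671.6140747070312, -132.4111328125), (22.88065528869629, 10.254619598388672), 81.61988830566406)
tray 0.91 [327. 123.] 11711 33 ((558.677490234375, -172.1095428466797), (103.9214859008789, 73.34652709960938), 80.6977310180664)
bolt_tab 0.86 [456.  51.] 2459 66 ((671.55517578125, -132.23008728027344), (23.971538543701172, 10.068314552307129), 78.65155029296875)
```

View pics/w5c.png

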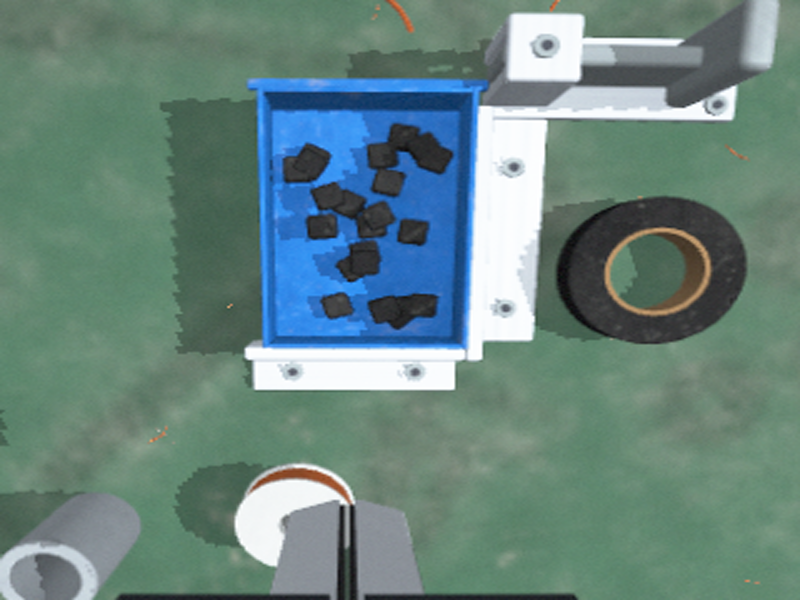

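The tray looks seated on both fences: lip at rows 80-90, plain end against the short fence at row 345, tape and bobbin untouched. It measures nest (-34.7, 51.2), where home is (-34, 52). One light side nudge with closed fingers will make sure it's flush.

```bash
python3 -m creep '{"slide":[[-2.6,5.4,0],[-2.6,5.4,0],[0,0,-4],[0,0,-4],[0,0,-4],[0,0,0],[0.99,-0.17,0],[0.99,-0.17,0]],"turn":[0,0,0,0,0,0,0,0],"claw":[0,0,0,0,0,0,0,0]}';python3 -m creep '{"slide":[[0.49,-0.08,0],[0.3,-0.05,0],[0.2,-0.03,0],[0,0,0]],"turn":[0,0,0,0],"claw":[0,0,0,0]}'; python3 tr.py g
```

```text
clock: 21.7
eef_pos: [506.1, -155.7, 214.7]
eef_rot: [3.139, 0.001, 1.402]
wrist_force: [-0.4, -0.5, -0.7]
finger_gap: 0.3
finger_force: 0.0
clock: 22.2
eef_pos: [514.6, -157.2, 212.9]
eef_rot: [-3.14, -0.0, 1.402]
wrist_force: [-3.3, 1.2, 3.3]
finger_gap: 0.3
finger_force: 2.0
TCP nest [-80.7  58.3] [ 514.6 -157.2  212.9] [-3.14  -0.     1.402] 22.2
```

```bash
python3 -m creep '{"slide":[[0.1,-0.02,0],[0.08,-0.01,0],[0,0,0]],"turn":[0,0,0],"claw":[0,0,0]}'
```

```text
clock: 22.58
eef_pos: [515.5, -157.4, 212.9]
eef_rot: [-3.136, -0.0, 1.402]
wrist_force: [-19.3, 3.9, 15.1]
finger_gap: 0.5
finger_force: 9.9
```

```bash
python3 -m creep '{"slide":[[-0.2,0.03,0],[-1.5,0.26,0],[0,0,5],[0,0,5.5],[0,0,0]],"turn":[0,0,0,0,0],"claw":[0,0,0,0,0]}'
python3 - <<'E'
from h import *
for n in("top","scene"):
    D=np.load(n+"D.npy");p=cloud(n,D>0,D)
    for x0 in range(640,860,20): print(n,x0,[int(p[(p[:,0]>x0)&(p[:,0]<x0+20)&(p[:,1]>y)&(p[:,1]<y+40)][:,2].max(initial=-9)) for y in range(-300,60,40)])
E
python3 tr.py h
```

```text
clock: 23.2
eef_pos: [500.0, -154.8, 321.9]
eef_rot: [3.134, 0.001, 1.402]
wrist_force: [-0.4, 0.4, -0.0]
finger_gap: 0.4
finger_force: 0.0
top 640 [6, 22, 21, 9, 40, 6, 7, 5, 5]
top 660 [5, 23, 24, 67, 69, 7, 5, 5, 5]
top 680 [5, 16, 21, 9, 4, 30, 5, 199, 201]
top 700 [5, 5, 5, 5, 6, 6, 5, 183, 156]
top 720 [6, 7, 6, 6, 5, 6, 5, 210, 209]
top 740 [7, 5, 5, 5, 6, 5, 5, 207, 208]
top 760 [109, 7, 6, 6, 5, 6, 4, 208, 209]
top 780 [119, 102, 48, 51, 49, 50, 51, 208, 208]
top 800 [120, 102, 51, 32, 41, 26, 50, 208, 208]
top 820 [92, 4, 140, 143, 149, 143, 141, 208, 211]
top 840 [3, 4, 140, 141, 143, 142, 142, 208, 209]
scene 640 [2, 19, 21, 20, 40, 4, 3, 3, 3]
scene 660 [2, 20, 20, 62, 67, 3, 3, 3, 3]
scene 680 [3, 1, 18, 3, 60, 30, 2, 200, 199]
scene 700 [2, 3, 2, 1, 3, 3, 3, 181, 3]
scene 720 [2, 3, 2, 2, 2, 3, 4, 208, 208]
scene 740 [13, 2, 2, 2, 2, 3, 3, 206, 207]
scene 760 [105, 2, 2, 2, 3, 3, 3, 206, 207]
scene 780 [119, 102, 48, 49, 50, 49, 50, 207, 207]
scene 800 [118, 102, 50, 29, 40, 26, 48, 207, 207]
scene 820 [107, 3, 140, 139, 147, 145, 141, 207, 207]
scene 840 [3, 3, 139, 141, 143, 141, 140, 206, 207]
TCP nest [-95.4  58.3] [ 500.  -154.8  321.9] [3.134e+00 1.000e-03 1.402e+00] 23.2
```

```bash
python3 -m creep '{"slide":[[5.16,0.45,0],[5.16,0.45,0],[5.16,0.45,0],[5.16,0.45,0],[0,0,0],[0,0,0]],"turn":[0,0,0,0,0,0],"claw":[0,0,0,0,0,0]}'; python3 tr.py i wrist
```

```text
clock: 23.95
eef_pos: [705.5, -136.7, 316.5]
eef_rot: [-3.14, -0.0, 1.402]
wrist_force: [-0.0, 0.2, -0.0]
finger_gap: 0.4
finger_force: 0.0
TCP nest [104.  110.9] [ 705.5 -136.7  316.5] [-3.14  -0.     1.402] 23.95
wrist tray 0.95 8146 33 nest [-34.1  57. ] world [ 560.2 -166.4] [92.2 71. ] 79.8
wrist bolt_tab 0.7 1447 66 nest [ 70.9 111. ] world [ 672.9 -131. ] [22.7  9.5] 79.8
wrist core 0.74 607 25 nest [-132.6  -77.1] world [ 440.4 -281.9] [ 4.9 19.3] 55.3
wrist bobbin 0.78 1307 26 nest [-60.8 -70.6] world [ 512.3 -287.7] [22.8 43.9] 84.2
wrist tape 0.58 976 19 nest [57.3 50.5] world [ 649.2 -188.3] [45.5 19.6] 3.9
```

View pics/i_wrist.png

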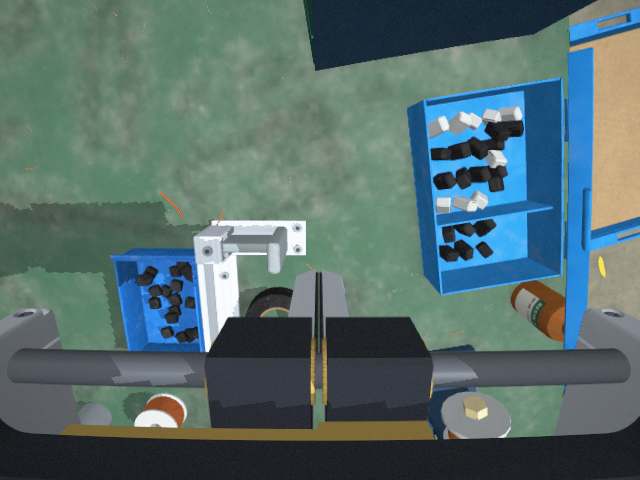

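The fingers stand at (320,290), behind the tab at (275,245), with free space below. Lowering and pushing the bolt.

```bash
python3 -m creep '{"slide":[[0,0,-3.8],[0,0,-3.7],[0,0,0],[-0.79,0.14,0],[-0.79,0.13,0],[-0.79,0.14,0],[-0.79,0.13,0],[-0.79,0.14,0]],"turn":[0,0,0,0,0,0,0,0],"claw":[0,0,0,0,0,0,0,0]}'; python3 -m creep '{"slide":[[-0.3,0.05,0],[-0.3,0.05,0],[-0.2,0.03,0],[0,0,0]],"turn":[0,0,0,0],"claw":[0,0,0,0]}'; python3 tr.py j
```

```text
clock: 25.25
eef_pos: [666.0, -129.8, 243.3]
eef_rot: [3.141, 0.0, 1.402]
wrist_force: [3.0, -0.3, 1.5]
finger_gap: 0.6
finger_force: 1.2
clock: 25.75
eef_pos: [658.4, -128.6, 242.7]
eef_rot: [-3.141, -0.0, 1.402]
wrist_force: [1.2, -0.5, 0.5]
finger_gap: 0.8
finger_force: 0.3
TCP nest [ 56.2 111. ] [ 658.4 -128.6  242.7] [-3.141 -0.     1.402] 25.75
```

```bash
python3 -m creep '{"slide":[[-0.2,0.03,0],[-0.15,0.03,0],[0,0,0]],"turn":[0,0,0],"claw":[0,0,0]}'; python3 -m creep '{"slide":[[-0.1,0.02,0],[-0.1,0.02,0],[0,0,0]],"turn":[0,0,0],"claw":[0,0,0]}'; python3 tr.py k
```

```text
clock: 26.12
eef_pos: [654.8, -127.9, 242.7]
eef_rot: [-3.141, -0.0, 1.402]
wrist_force: [0.7, 0.5, -0.6]
finger_gap: 0.8
finger_force: 0.2
clock: 26.5
eef_pos: [653.5, -127.7, 242.8]
eef_rot: [3.138, 0.0, 1.402]
wrist_force: [13.2, -1.8, -8.1]
finger_gap: 0.7
finger_force: 6.6
TCP nest [ 51.2 111. ] [ 653.5 -127.7  242.8] [3.138 0.    1.402] 26.5
```

```bash
python3 -m creep '{"slide":[[-0.08,0.01,0],[0,0,0],[0.2,-0.03,0],[1.5,-0.26,0],[0,0,5],[0,0,5],[0,0,0]],"turn":[0,0,0,0,0,0,0],"claw":[0,0,0,0,0,0,0]}'; python3 -m creep '{"slide":[[-5,-4,0],[-5,-6,0],[-2,-3,0],[0,0,0],[0,0,0]],"turn":[0,0,0,0,0],"claw":[0,0,0,0,0]}'; python3 tr.py l wrist top
```

```text
clock: 27.38
eef_pos: [669.3, -130.4, 347.5]
eef_rot: [3.135, 0.001, 1.402]
wrist_force: [-1.1, 0.4, -0.6]
finger_gap: 0.3
finger_force: 0.0
clock: 28.0
eef_pos: [560.6, -247.0, 342.2]
eef_rot: [-3.141, -0.0, 1.402]
wrist_force: [-0.0, 0.4, -0.8]
finger_gap: 0.4
finger_force: 0.0
TCP nest [-20.1 -22.3] [ 560.6 -247.   342.2] [-3.141 -0.     1.402] 28.0
wrist tray 0.86 10314 33 nest [-35.5  51.2] world [ 557.9 -171.9] [103.7  71.6] 78.8
wrist bolt_tab 0.93 1634 66 nest [ 34.5 110.1] world [ 636.9 -125.8] [24.5 10.4] 79.2
wrist core 0.85 2227 62 nest [-139.4  -90.3] world [ 431.5 -293.8] [33.1 33.2] 39.2
wrist bobbin 0.94 1677 27 nest [-64.2 -81. ] world [ 507.2 -297.4] [44.  35.7] 67.4
wrist tape 0.65 3017 19 nest [65.4 31.1] world [ 654.  -208.9] [59.5 61.7] 80.6
top bolt_tab 0.76 202 67 nest [ 34.9 108.2] world [ 636.9 -127.6] [23.1  9.1] 79.3
top core 0.74 314 64 nest [-140.   -93.1] world [ 430.5 -296.5] [31.8 33.1] 43.4
top bobbin 0.58 186 29 nest [-63.7 -93.6] world [ 505.5 -309.8] [19.6 42.1] 59.2
```

View pics/l_wrist.png

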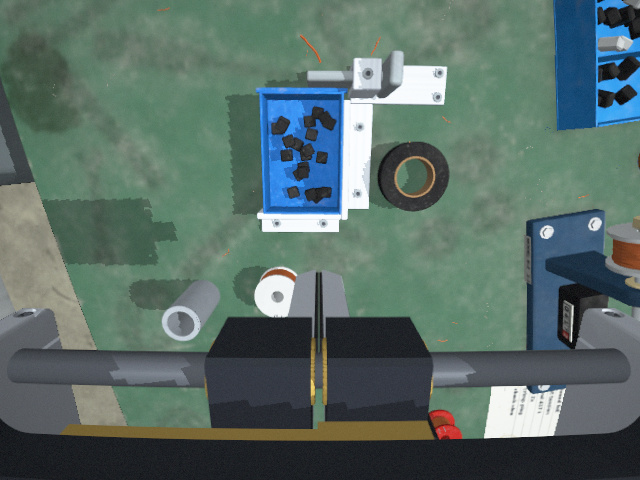

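The bolt is shut: the blade reaches (308,76) behind the lip and the tab is at its end stop, nest x ≈ 34.7 (77-42 = 35). The tray is home at (303,150), and the bystanders measure where they started. The robot is clear and touching nothing, so I'm handing in.

```bash
python3 -c "
from cell import manip
print(manip.sign_off())"
```

```text
the job is handed in; nothing more can be done
None
```

I pushed the tray home into the corner, shut the bolt to its end stop behind the lip, and handed the job in at about 28 s with the core, bobbin and tape undisturbed; the interface returned no verdict.

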